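# Open a vial transport tray whose travel lock may be on

### The job

Draw the vial tray of the small white transport case all the way out to its stop. Its travel lock is worked by the eight-sided spring collar on top, and nothing shows how it is set; only trying the tray does: where it is held, the collar has to be lifted, turned one click and dropped home before the next try (if that click holds too, the free one is on the other side of the first). Finish with the collar dropped fully home, everything let go, and the beaker, bottle and mortar left standing where they are.

Things in the scene. Friction and masses are not known exactly. Their poses are not given: they have to be found in the camera images.
- case: White transport case, fixed on the table, 135 long (x), 120 wide (y), roof 75 high (mm). Origin on the table straight below the collar's axis; x points to the back of the case, y to its left, z up. It spans x -85 to +50; its front (-x), where the tray comes out, faces more or less to the robot. A round boss (72 wide, to 89 high) stands on the roof under the collar.
- tray_handle (a point): Grip point of the tray's dark handle in front of the case, 62 mm above the table, 113.5 mm in front of the collar's axis, axes as the case; moves with the tray. The handle is a web 18 mm thick (y), 42 mm free length (x), z 40 to 78 mm, with a cross plate 42 mm wide at its outer end that fingers can pull against. Pinch the web from above along y.
- tray (a joint): How far the tray is drawn out along the case's -x (m): 0 shut, 0.060 at the stop. A free tray needs 2 to 4 N. A locked one gives about 3 mm of play, then stands rigid: 10 N tells, do not force it. No spring: it stays where it is left.
- collar_grip (a point): Point on the axis of the dark steel eight-sided collar at grip height, 116 mm above the table when home; lifts and turns with it. 50 mm across flats, flats 21 mm wide; at joint collar = 0 two flats face +y and -y of the case, and it looks alike every 45 degrees. The eight-sided part spans z 94 to 130 mm, its low dome ends at 134 mm.
- collar_lift (a joint): How far the collar is lifted against its spring (m): 0 home, 0.014 at most. It turns only when lifted 9 mm or more; needs about 6 N to start, 9 N at the top, and drops by itself when let go. It drops home within about 15 degrees of a click (with 4 degrees of play there), midway it stays about 8 mm up.
- collar (a joint): Turn of the collar (rad), positive counter-clockwise from above. Clicks at 0 (always the start), +0.785 and -0.785, end stops just beyond. A hidden gate frees the tray in one click, sometimes in two; the start click is seldom free. Which one varies from run to run and only drawing the tray tells. Once lifted it may pass through two clicks in one go.
- beaker_centre (a point): Centre of a glass beaker with water, 73 mm wide, 90 mm high, standing on the left of the case; a bystander.
- bottle_centre (a point): Centre of a screw-cap bottle, 43 mm wide, 86 mm high, standing on the right of the case; a bystander.
- mortar_centre (a point): Centre of a white porcelain mortar, 94 mm wide, 55 mm high, standing to the right in front of the case; a bystander.

How it is judged:
At the end, for the whole second after the job is handed in: The tray is drawn out to within 5 mm of its stop and at rest, and the collar is dropped home in a click (less than 2 mm up) (value of joint tray above 0.055 m and velocity of joint tray below 0.01 m/s and value of joint collar_lift below 0.002 m); the robot touches nothing.
It fails at once if the beaker, bottle or mortar is pushed more than 30 mm or tipped over (distance of any of beaker_centre, bottle_centre, mortar_centre from where it was at the start of the episode above 0.03 m or angle between any of beaker_centre, bottle_centre, mortar_centre's own z axis and vertical above 0.5 rad).
It also fails if it takes over 72 s, if anything falls off the work surface, if the arm or the gripper's body presses on something with over 40 N, if the wrist force passes 120 N, or if a joint passes its speed limit or range.

### The arm

A 6-joint arm with a two-finger parallel gripper is mounted at the origin on a cart in front of the work surface, level with it; the furniture and walls round the work are solid. World frame = base frame: x ahead of the robot, y to its left, z up, the work surface at z = 0. Lengths are in m, angles in rad, forces in N, time in s.
With the tool pointing down it reaches from about 0.25 to 0.8 m from the base axis. Payload 8.5 kg.
Tool frame: the origin (TCP) lies midway between the tips of the shut fingers; the grasp point (between the pads) lies 19 mm behind it (robot.grip_point_offset is the distance from the TCP to the grasp point, in m); z points along the fingers, x is the direction in which the jaws open and shut, and the axes are right-handed (so a half turn about z gives the same grasp; the last joint's range is limited). The gripper opens to 85 mm and grips with 20 to 120 N. Pads are 22 mm wide; open, the fingers measure 114 mm over their backs; the gripper's body (76 mm by 85 mm) begins 54 mm behind the grasp point. The pads swing forward as they close: fully open they stand 13 mm farther back than shut.
Start: joints at [-1.228, 0.238, -0.013, 1.319, 0, 1.571], TCP at [0.176, -0.494, 0.231] pointing down, gripper open.
Joint ranges: [-2.66, 2.66], [-1.03, 1.9], [-1.14, 1.46], [-1.82, 2.27], [-1.45, 1.34], [-3.14, 3.14]. Speed limits (rad/s): [2.22, 2.22, 2.79, 3.14, 3.14, 3.14].

### API

Orientations are given as a unit quaternion [x, y, z, w].
In Python, from rig import robot, eyes gives the robot as it stands.
- The arm moves only by the tool move_arm, never from a script. Its argument "series" is a list of rows, each a list of 3 entries, a list of its own where there are three numbers: the turn, a rotation vector about the world's x, y, z in degrees, then the shift along the world's x, y, z in m, then the closure, from 0 (fully open) to 1 (shut). In form: [[[ax, ay, az], [tx, ty, tz], jaw], ...]. A call has exactly 10 rows; each row is the pose to reach, as a shift and turn from the pose commanded when the call began; what a row does not reach only later rows make up. A row lasts 1/12 s, in which the tool goes at most 41.7 mm and 7.16 degrees, less where a joint would pass 70% of its speed; a pose out of reach is approached as far as the arm can. A call with a gripper value outside its range is refused whole. The fingers move at their own pace and stop on an object; "grip_force" is the grip in N (left out, the last holds). Time passes only in rows, so rows that repeat a pose let the fingers close, or fill a call up. It gives the time, the measured TCP pose, the force and the opening at its end, in the units of the state.
- robot.observe(): the state, without advancing time (a new reading comes with each control period).
- eyes.snapshot(name): name is "scene" or "top" or "wrist"; returns the picture (400x640x3 uint8, red, green, blue); there is no depth.
- eyes.get_calibration(name): a dict with "camera_matrix" (3x3 intrinsics, pixels), "k1" (the pictures are not rectified: a ray, as slopes to the right and down, at radius r is drawn at 1 + k1 r^2 times it, then the intrinsics apply), "cam_to_world" (4x4, takes a point from camera to world coordinates); the wrist camera has in their place "tool_from_camera" (4x4, takes a point from camera to tool coordinates, whose origin is the TCP and whose axes are the tool frame's). Camera axes: x right, y down, z forward; pixel columns grow to the right and rows downward; lengths in m; the calibration is good to about 2 mm. A picture is of the moment at which its call begins: read the wrist's pose just before it. get_calibration takes no time and is no camera call.
- robot.job_done(): hands the job in, once; it reports no verdict.
The state is a dict: "clock": time; "q": joint angles; "joint_vel": joint speeds; "effort": joint torques, N m; "tool_pos": TCP position; "tcp_rot": TCP orientation; "force": force on the tool from outside, world axes, zero at the start; "wrist_torque": the same for the moment, N m; "grip_width": finger opening in m.
Only numpy, scipy, OpenCV 4.12 (cv2) and the standard library are available. Lean on these libraries where they do the work, as an engineer would, in place of code of your own. Each camera call takes 0.05 s, during which the arm holds its last target.

## Working session

There is one attempt and no reset: what is moved stays moved. The work goes in short steps, Python scripts to look and compute and a tool call to move; the robot and the scene stay as the last step left them, time stands still between calls to the robot, and variables do not carry over. Pictures are saved under pics/ and viewed, and the job is handed in when it is done.

Besides the shell and the picture viewer there is one more tool, called as name([rows], argument=value, ...), one row to a line, values as JSON. move_arm: Moves the arm, as the interface text tells. Its arguments: {"type":"object","properties":{"series":{"type":"array"},"grip_force":{"type":"number"}},"required":["series"]}

```bash
ls; mkdir -p pics; python3 - <<'E'
from rig import robot, eyes
import cv2
print(robot.observe())
for n in ["scene","top"]:
    c=eyes.get_calibration(n);print(n,c)
    cv2.imwrite(f"pics/{n}0.png",cv2.cvtColor(eyes.snapshot(n),cv2.COLOR_RGB2BGR))
print(eyes.get_calibration("wrist"))
E
```

```text
pics
{'clock': 0.0, 'q': array([-1.22803087e+00,  2.38773531e-01, -1.42947449e-02,  1.31918855e+00,
       -8.38559310e-06,  1.57083326e+00]), 'joint_vel': array([ 0.00097701, -0.0003308 ,  0.00014132, -0.0013329 ,  0.0010586 ,
       -0.00093108]), 'effort': array([ 1.63847151e-03, -5.38780117e+01,  3.46441483e+01,  1.81332888e-02,
       -5.48124797e-05, -1.09042141e-06]), 'tool_pos': array([ 0.17630112, -0.49405395,  0.23066566]), 'tcp_rot': array([ 8.17330246e-01, -5.76169017e-01, -5.99287251e-04, -4.17298862e-04]), 'force': array([ 0.78399225, -0.90496762, -0.21110963]), 'wrist_torque': array([0.0298275 , 0.03613559, 0.0010353 ]), 'grip_width': 0.08560469345695877}
scene {'camera_matrix': array([[390.50331567,   0.        , 319.72589565],
       [  0.        , 390.50331567, 201.34020772],
       [  0.        ,   0.        ,   1.        ]]), 'k1': -0.013766372589562353, 'cam_to_world': array([[ 0.85361131, -0.38706717,  0.34860685,  0.3023392 ],
       [-0.52088081, -0.62710452,  0.57915724, -0.48035123],
       [-0.00555982, -0.67595779, -0.73691937,  0.71742364],
       [ 0.   
[... 476 characters left out ...]
1e-01, -9.85558226e-01,
         1.32773974e+00],
       [ 0.00000000e+00,  0.00000000e+00,  0.00000000e+00,
         1.00000000e+00]])}
{'camera_matrix': array([[316.94015002,   0.        , 314.2193516 ],
       [  0.        , 316.94015002, 200.19824356],
       [  0.        ,   0.        ,   1.        ]]), 'k1': -0.043354465926119384, 'tool_from_camera': array([[ 9.99999946e-01, -2.58395272e-04, -2.03710620e-04,
        -1.48786870e-03],
       [ 3.09242254e-04,  9.49560622e-01,  3.13583370e-01,
        -7.96138115e-02],
       [ 1.12407122e-04, -3.13583417e-01,  9.49560650e-01,
        -1.43277052e-01],
       [ 0.00000000e+00,  0.00000000e+00,  0.00000000e+00,
         1.00000000e+00]])}
```

View pics/scene0.png

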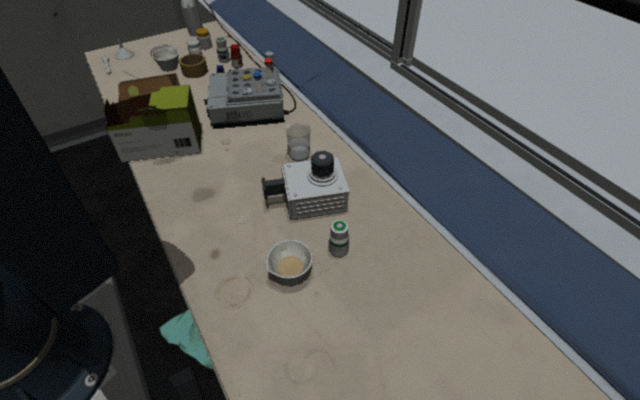

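View pics/top0.png

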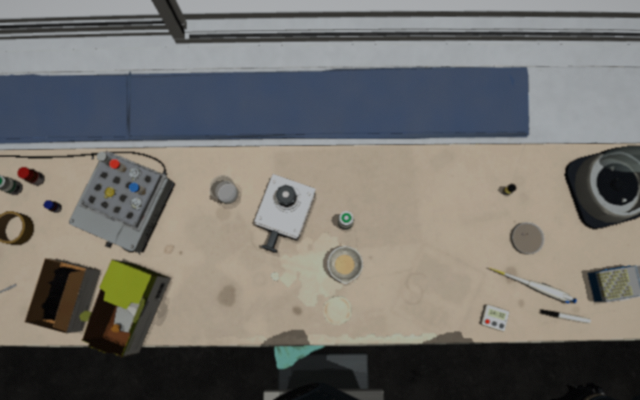

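```bash
python3 - <<'E'
import cv2
a=cv2.imread("pics/top0.png"); cv2.imwrite("pics/topz.png",cv2.resize(a[100:240,200:400],None,fx=4,fy=4,interpolation=cv2.INTER_CUBIC))
a=cv2.imread("pics/scene0.png"); cv2.imwrite("pics/scenez.png",cv2.resize(a[100:300,200:460],None,fx=3,fy=3,interpolation=cv2.INTER_CUBIC))
E
```

```text
(no output)
```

View pics/topz.png

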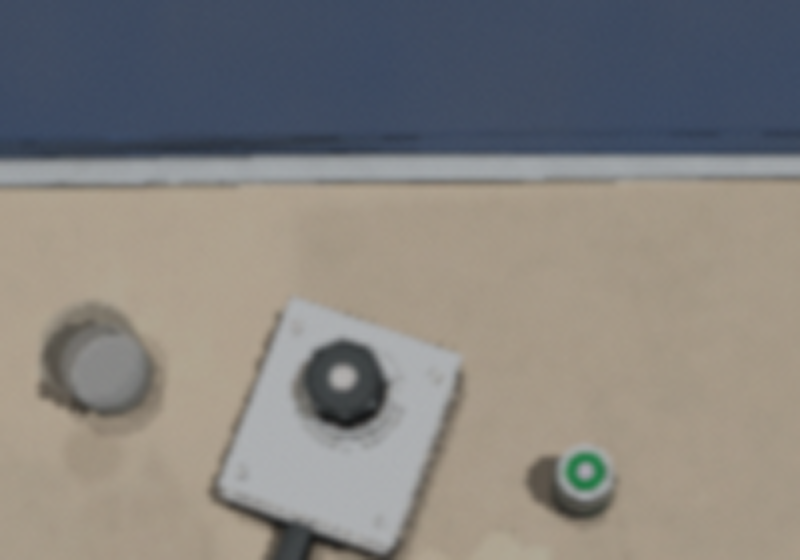

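View pics/scenez.png

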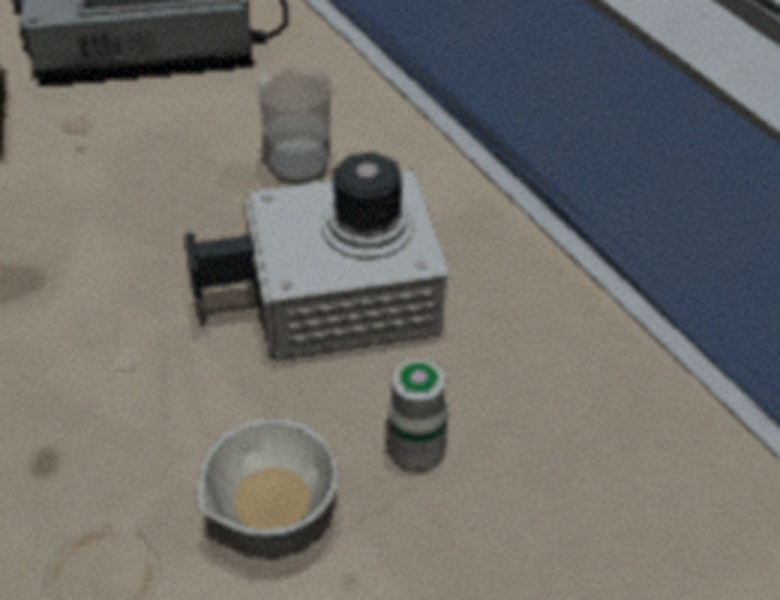

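Both views show the case turned about 20° with its handle toward the robot. In the top zoom the roof corners lie near (290,300), (460,358), (388,555) and (218,490), and the pale spot on the collar's dome is near (343,376). I'll cast rays through these.

```bash
cat > h.py <<'E'
import numpy as np, cv2
from rig import robot, eyes
from scipy.spatial.transform import Rotation as R
def ray(name,uv,st=None):
    c=eyes.get_calibration(name);K=c["camera_matrix"]
    d=np.array([(uv[0]-K[0,2])/K[0,0],(uv[1]-K[1,2])/K[1,1]]);u=d.copy()
    for _ in range(10): u=d/(1+c["k1"]*(u@u))
    if name=="wrist":
        T=np.eye(4);T[:3,:3]=R.from_quat(st["tcp_rot"]).as_matrix();T[:3,3]=st["tool_pos"];T=T@c["tool_from_camera"]
    else: T=c["cam_to_world"]
    return T[:3,3],T[:3,:3]@np.append(u,1)
def onz(name,uv,z,st=None):
    o,d=ray(name,uv,st);return o+d*(z-o[2])/d[2]
def snap(name,f,crop=None,s=1):
    st=robot.observe();a=cv2.cvtColor(eyes.snapshot(name),cv2.COLOR_RGB2BGR)
    cv2.imwrite("pics/%s_full.png"%f,a)
    b=a if crop is None else a[crop[1]:crop[3],crop[0]:crop[2]]
    cv2.imwrite("pics/%s.png"%f,cv2.resize(b,None,fx=s,fy=s,interpolation=cv2.INTER_CUBIC));return st,a
E
python3 - <<'E'
from h import *
a=cv2.imread("pics/top0.png").astype(int)
g=a[...,2]; sat=a.max(2)-a.min(2)
m=((sat<22)&(g>120)).astype(np.uint8)
m[:170]=0;m[250:]=0;m[:,:250]=0;m[:,:250]=0;m[:,320:]=0
n,l,s,_=cv2.connectedComponentsWithStats(m);k=1+s[1:,4].argmax();print(s[k])
cs,_=cv2.findContours((l==k).astype(np.uint8),cv2.RETR_EXTERNAL,cv2.CHAIN_APPROX_NONE)
r=cv2.minAreaRect(cs[0]);print(r)
P=np.array([onz("top",p,.075) for p in cv2.boxPoints(r)]);print(P)
for i in range(4): print(np.linalg.norm(P[i]-P[i-1]),np.degrees(np.arctan2(*(P[i]-P[i-1])[[1,0]])))
print("ctr",P.mean(0))
print("dome top",onz("top",(200+343/4,100+376/4),.134),"scene",onz("scene",(200+368/3,100+170/3),.134))
for nm,z,t,s in [("beaker",.09,(226,190),None),("bottle",.086,(200+585/4,100+470/4),(200+419/3,100+377/3)),("mortar",.055,(344,264),(290,257))]:
    print(nm,onz("top",t,z), s and onz("scene",s,z))
b=cv2.imread("pics/top0.png");cv2.drawContours(b,[np.int32(cv2.boxPoints(r))],0,(0,0,255),1)
cv2.imwrite("pics/topbox.png",cv2.resize(b[160:280,190:380],None,fx=4,fy=4))
E
```

```text
[ 253  174   63   64 2195]
((285.0218811035156, 205.68975830078125), (50.407100677490234, 54.251712799072266), 19.98310661315918)
[[0.59096478 0.18221169 0.075     ]
 [0.72889254 0.13413115 0.075     ]
 [0.67998913 0.00736869 0.075     ]
 [0.54389645 0.057377   0.075     ]]
0.13341337629021588 69.3412826201184
0.1460678036987298 -19.21815793347192
0.13586855500422262 -111.09600246474936
0.14498983102116722 159.82375339583473
ctr [0.63593573 0.09527213 0.075     ]
dome top [0.65433803 0.08902567 0.134     ] scene [0.65553698 0.0919012  0.134     ]
beaker [0.67641031 0.2501351  0.09      ] None
bottle [ 0.59984713 -0.06584593  0.086     ] [ 0.60057219 -0.06430934  0.086     ]
mortar [ 0.48059669 -0.05907661  0.055     ] [ 0.48400761 -0.05929118  0.055     ]
```

View pics/topbox.png

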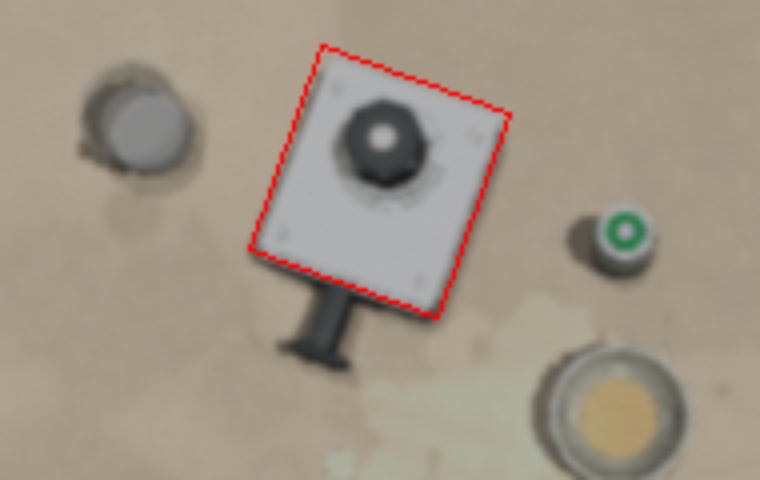

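move_arm([
  [[0, 0, 7], [0.019, 0.031, 0], 0],
  [[0, 0, 14], [0.037, 0.062, 0], 0],
  [[0, 0, 21], [0.056, 0.093, 0], 0],
  [[0, 0, 28], [0.074, 0.124, 0], 0],
  [[0, 0, 35], [0.093, 0.155, 0], 0],
  [[0, 0, 42], [0.112, 0.186, 0], 0],
  [[0, 0, 49], [0.13, 0.217, 0], 0],
  [[0, 0, 56], [0.149, 0.248, 0], 0],
  [[0, 0, 63], [0.167, 0.279, 0], 0],
  [[0, 0, 70], [0.186, 0.31, 0], 0],
], grip_force=60)

```text
clock: 0.93
tool_pos: [0.3627, -0.1827, 0.2312]
tcp_rot: [1.0, -0.0, -0.0, -0.0]
force: [0.9, 0.3, -0.6]
grip_width: 0.0854
```

```bash
python3 - <<'E'
from h import *
print(robot.observe()['q'], robot.observe()['clock'])
E
```

```text
[-4.66578218e-01  3.42915688e-02 -2.58260216e-01  1.27839112e+00
 -6.78759138e-05  1.10470470e+00] 0.9333
```

move_arm([
  [[0, 0, 7], [0.019, 0.031, 0], 0],
  [[0, 0, 14], [0.037, 0.062, 0], 0],
  [[0, 0, 21], [0.056, 0.093, 0], 0],
  [[0, 0, 28], [0.074, 0.124, 0], 0],
  [[0, 0, 35], [0.093, 0.155, 0], 0],
  [[0, 0, 42], [0.112, 0.186, 0], 0],
  [[0, 0, 49], [0.13, 0.217, 0], 0],
  [[0, 0, 56], [0.149, 0.248, 0], 0],
  [[0, 0, 63], [0.167, 0.279, 0], 0],
  [[0, 0, 70], [0.186, 0.313, -0.01], 0],
])

```text
clock: 1.77
tool_pos: [0.5496, 0.1303, 0.2224]
tcp_rot: [0.819, 0.573, 0.001, 0.001]
force: [0.6, -0.4, 0.9]
grip_width: 0.0855
```

```bash
python3 - <<'E'
from h import *
st,a=snap("wrist","w1");print(st['tool_pos'],st['tcp_rot'],st['q'])
E
```

```text
[0.54963307 0.13032494 0.22242076] [8.19220599e-01 5.73477494e-01 9.44372923e-04 5.32235145e-04] [ 2.32972070e-01  3.08149780e-01  6.14314614e-02  1.32192981e+00
 -2.92746445e-04  5.82278346e-01]
```

View pics/w1.png

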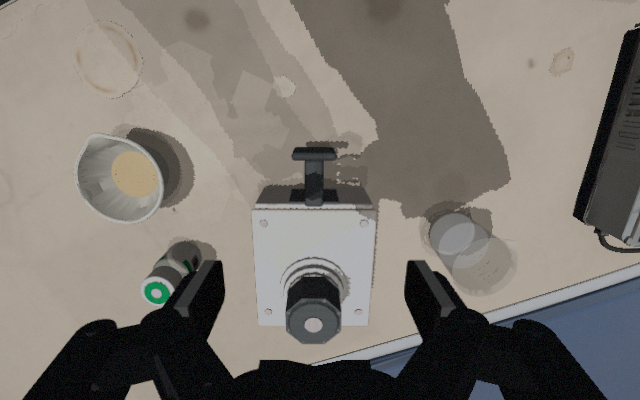

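The wrist view shows the handle web at about column 314, rows 160 to 200, and the cross plate at (314,153). The dome spot is at (313,325), and the roof edges are nearly upright in the picture.

```bash
python3 - <<'E'
from h import *
st=robot.observe()
a=cv2.imread("pics/w1.png")
cv2.imwrite("pics/w1z.png",cv2.resize(a[130:350,220:420],None,fx=2.7,fy=2.7,interpolation=cv2.INTER_CUBIC))
f=lambda uv,z:onz("wrist",uv,z,st)
g=cv2.cvtColor(a,cv2.COLOR_BGR2GRAY).astype(int)
for r in (170,180,190): print(r,[c for c in range(280,350) if g[r,c]<70][::1][0:1],[c for c in range(280,350) if g[r,c]<70][-1:])
print("spot",f((313.5,325),.134)); print("screws",[f(p,.075) for p in((263,223),(364,223),(268,312),(360,312))])
w=f((314.5,190),.078);v=f((314.5,160),.078);print("web",w,v,np.degrees(np.arctan2(*(w-v)[[1,0]])))
print("plate",f((314.5,150),.078))
ax=np.array([.655,.0905]);x=np.array([np.cos(np.radians(-20)),np.sin(np.radians(-20))]);y=np.array([-x[1],x[0]])
for p in (f((313.5,325),.134),w,v,f((314.5,150),.078),*[f(p,.075) for p in((263,223),(364,223),(268,312),(360,312))]): print(((p[:2]-ax)@x).round(4),((p[:2]-ax)@y).round(4))
E
```

```text
170 [305] [323]
180 [305] [328]
190 [280] [349]
spot [0.65418158 0.09961969 0.134     ]
screws [array([0.56952277, 0.07711346, 0.075     ]), array([0.60236397, 0.17026961, 0.075     ]), array([0.66796499, 0.04237075, 0.075     ]), array([0.70128358, 0.13663134, 0.075     ])]
web [0.55371672 0.13601581 0.078     ] [0.52698487 0.1454036  0.078     ] -19.35044902895862
plate [0.51841178 0.14841438 0.078     ]
-0.0039 0.0083
-0.1107 0.0081
-0.1391 0.0078
-0.1482 0.0077
-0.0757 -0.0418
-0.0767 0.057
0.0286 -0.0408
0.0277 0.0592
```

View pics/w1z.png

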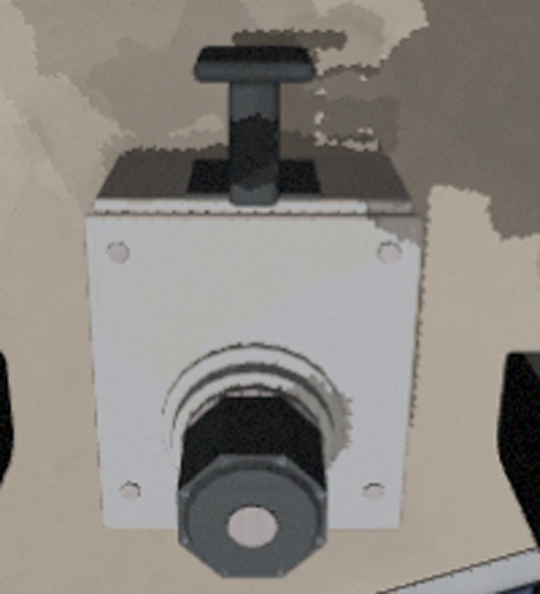

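```bash
python3 - <<'E'
from h import *
st,a=snap("wrist","w2",(220,130,420,350),2.7);print(st['tool_pos'],st['tcp_rot'],st['joint_vel'].round(3), st['clock'])
E
```

```text
[0.55193548 0.13540509 0.21873973] [ 8.15875838e-01  5.78225878e-01  8.90676016e-04 -8.11282730e-04] [-0.059 -0.035 -0.101  0.021 -0.01   0.146] 1.8167
```

View pics/w2.png

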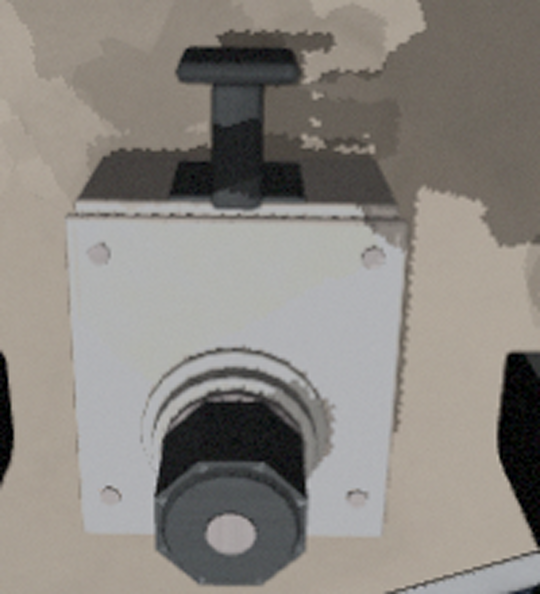

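```bash
python3 - <<'E'
from h import *
st=dict(tool_pos=np.array([0.55193548,0.13540509,0.21873973]),tcp_rot=np.array([8.15875838e-01,5.78225878e-01,8.90676016e-04,-8.11282730e-04]))
ax=np.array([.655,.0905]);x=np.array([np.cos(np.radians(-20)),np.sin(np.radians(-20))]);y=np.array([-x[1],x[0]])
for n,uv,z in [("spot",(230,535),.134),("web",(238,160),.078),("web2",(239,95),.078),("s1",(98,254),.075),("s2",(373,258),.075),("s3",(111,496),.075),("s4",(357,498),.075)]:
    p=onz("wrist",(220+uv[0]/2.7,130+uv[1]/2.7),z,st); print(n,p.round(4),((p[:2]-ax)@x).round(4),((p[:2]-ax)@y).round(4))
print(robot.observe()['tool_pos'],robot.observe()['joint_vel'])
E
```

```text
spot [0.6549 0.0916 0.134 ] -0.0004 0.001
web [0.5511 0.1307 0.078 ] -0.1114 0.0022
web2 [0.5297 0.1387 0.078 ] -0.1342 0.0024
s1 [0.5684 0.0705 0.075 ] -0.0745 -0.0485
s2 [0.603  0.1641 0.075 ] -0.074 0.0514
s3 [0.6676 0.0344 0.075 ] 0.031 -0.0484
s4 [0.7015 0.1277 0.075 ] 0.031 0.0509
[0.54994757 0.13274501 0.21882892] [-0.05492518 -0.05054779 -0.04877319  0.04262484 -0.02447617  0.07592916]
```

move_arm([
  [[0, 0, 0], [0.001, 0.0015, -0.02], 0],
  [[0, 0, 0], [0.001, 0.0015, -0.045], 0],
  [[0, 0, 0], [0.001, 0.0015, -0.07], 0.3],
  [[0, 0, 0], [0.001, 0.0015, -0.095], 0.3],
  [[0, 0, 0], [0.001, 0.0015, -0.12], 0.3],
  [[0, 0, 0], [0.001, 0.0015, -0.14], 0.3],
  [[0, 0, 0], [0.001, 0.0015, -0.16], 0.3],
  [[0, 0, 0], [0.001, 0.0015, -0.174], 0.3],
  [[0, 0, 0], [0.001, 0.0015, -0.178], 0.3],
  [[0, 0, 0], [0.001, 0.0015, -0.178], 0.3],
])

```text
clock: 2.7
tool_pos: [0.5484, 0.1296, 0.0422]
tcp_rot: [0.821, 0.571, -0.001, -0.0]
force: [-0.2, 0.4, 0.7]
grip_width: 0.06
```

```bash
python3 - <<'E'
from h import *
st,a=snap("scene","s2",(230,120,370,230),5);print(st['tool_pos'],st['tcp_rot'],st['force'])
E
```

```text
[0.54838542 0.12959327 0.04217263] [ 8.21117915e-01  5.70756902e-01 -1.31343719e-03 -4.51054063e-04] [-0.22449558  0.41521886  0.70997806]
```

View pics/s2.png

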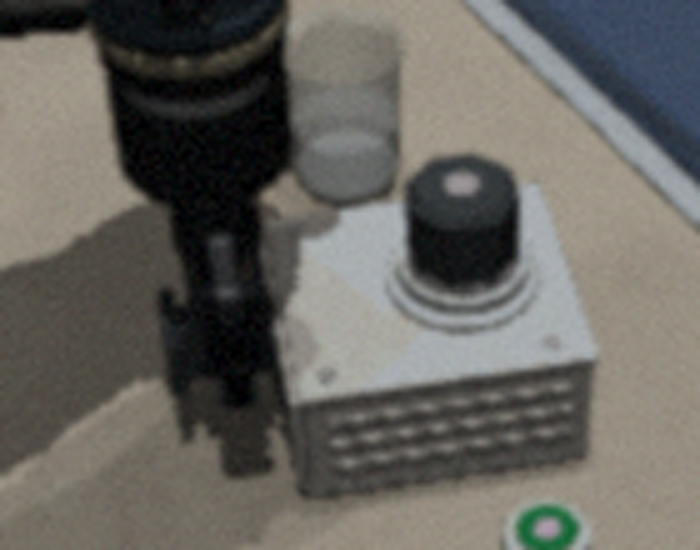

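The fingers are around the web. Next I close them and try the tray gently.

move_arm([
  [[0, 0, 0], [0, 0, 0], 1],
  [[0, 0, 0], [0, 0, 0], 1],
  [[0, 0, 0], [0, 0, 0], 1],
  [[0, 0, 0], [0, 0, 0], 1],
  [[0, 0, 0], [0, 0, 0], 1],
  [[0, 0, 0], [0, 0, 0], 1],
  [[0, 0, 0], [-0.0009, 0.0003, 0], 1],
  [[0, 0, 0], [-0.0019, 0.0007, 0], 1],
  [[0, 0, 0], [-0.0028, 0.001, 0], 1],
  [[0, 0, 0], [-0.0038, 0.0014, 0], 1],
])

```text
clock: 3.58
tool_pos: [0.5467, 0.1309, 0.0443]
tcp_rot: [0.821, 0.571, 0.001, 0.001]
force: [4.7, -6.7, 1.5]
grip_width: 0.0176
```

move_arm([
  [[0, 0, 0], [-0.0005, 0.0002, 0], 1],
  [[0, 0, 0], [-0.0009, 0.0003, 0], 1],
  [[0, 0, 0], [-0.0014, 0.0005, 0], 1],
  [[0, 0, 0], [-0.0019, 0.0007, 0], 1],
  [[0, 0, 0], [-0.0023, 0.0009, 0], 1],
  [[0, 0, 0], [-0.0028, 0.001, 0], 1],
  [[0, 0, 0], [-0.0033, 0.0012, 0], 1],
  [[0, 0, 0], [-0.0038, 0.0014, 0], 1],
  [[0, 0, 0], [-0.0038, 0.0014, 0], 1],
  [[0, 0, 0], [-0.0038, 0.0014, 0], 1],
])

```text
clock: 4.42
tool_pos: [0.5463, 0.1311, 0.0444]
tcp_rot: [0.821, 0.57, 0.002, 0.004]
force: [15.3, -12.7, -3.7]
grip_width: 0.0177
```

move_arm([
  [[0, 0, 0], [0.006, -0.0022, 0], 1],
  [[0, 0, 0], [0.0075, -0.0028, 0], 0],
  [[0, 0, 0], [0.0075, -0.0028, 0], 0],
  [[0, 0, 0], [0.0075, -0.0028, 0], 0],
  [[0, 0, 0], [0.0075, -0.0028, 0.01], 0],
  [[0, 0, 0], [0.0075, -0.0028, 0.03], 0],
  [[0, 0, 0], [0.0075, -0.0028, 0.055], 0],
  [[0, 0, 0], [0.0075, -0.0028, 0.08], 0],
  [[0, 0, 0], [0.0075, -0.0028, 0.095], 0],
  [[0, 0, 0], [0.0075, -0.0028, 0.1], 0],
])

```text
clock: 5.25
tool_pos: [0.5503, 0.1307, 0.1467]
tcp_rot: [0.821, 0.571, 0.002, 0.001]
force: [0.3, 0.7, -0.5]
grip_width: 0.0855
```

move_arm([
  [[0, 0, 0], [0.012, -0.0044, 0], 0],
  [[0, 0, 0], [0.032, -0.0116, 0], 0],
  [[0, 0, 0], [0.055, -0.02, 0], 0],
  [[0, 0, 0], [0.078, -0.0284, 0], 0],
  [[0, 0, 0], [0.095, -0.0345, -0.005], 0],
  [[0, 0, 0], [0.103, -0.0375, -0.015], 0],
  [[0, 0, 0], [0.106, -0.0386, -0.03], 0],
  [[0, 0, 0], [0.106, -0.0386, -0.042], 0],
  [[0, 0, 0], [0.106, -0.0386, -0.047], 0],
  [[0, 0, 0], [0.106, -0.0386, -0.047], 0],
])

```text
clock: 6.08
tool_pos: [0.6535, 0.0916, 0.0941]
tcp_rot: [0.821, 0.571, -0.002, -0.001]
force: [-0.7, -0.5, 0.1]
grip_width: 0.0855
```

```bash
python3 - <<'E'
from h import *
st,a=snap("wrist","w3");print(st['tool_pos'],st['tcp_rot'],st['force'])
E
```

```text
[0.65352209 0.09157714 0.09411322] [ 0.82087346  0.57110655 -0.00178501 -0.00093986] [-0.7078376  -0.53741936  0.06456473]
```

View pics/w3.png

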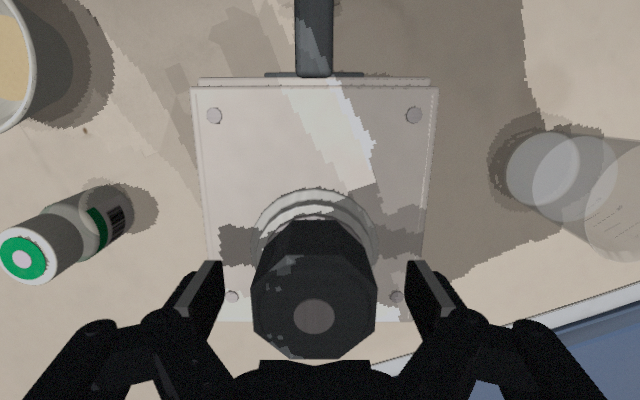

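move_arm([
  [[0, 0, 0], [0, 0, 0], 1],
  [[0, 0, 0], [0, 0, 0], 1],
  [[0, 0, 0], [0, 0, 0], 1],
  [[0, 0, 0], [0, 0, 0], 1],
  [[0, 0, 0], [0, 0, 0], 1],
  [[0, 0, 0], [0, 0, 0.003], 1],
  [[0, 0, 0], [0, 0, 0.006], 1],
  [[0, 0, 0], [0, 0, 0.009], 1],
  [[0, 0, 0], [0, 0, 0.012], 1],
  [[0, 0, 0], [0, 0, 0.0125], 1],
], grip_force=80)

```text
clock: 6.97
tool_pos: [0.6553, 0.0911, 0.1089]
tcp_rot: [0.821, 0.571, -0.0, 0.0]
force: [2.4, -4.4, -8.1]
grip_width: 0.0488
```

```bash
python3 - <<'E'
from h import *
st,a=snap("scene","s3",(230,100,400,230),4);print(st['tool_pos'],st['tcp_rot'],st['force'])
E
```

```text
[0.65533215 0.0911081  0.10889975] [ 8.21027847e-01  5.70888011e-01 -3.26407458e-04  2.17333166e-04] [ 2.37615246 -4.41894761 -8.05524769]
```

View pics/s3.png

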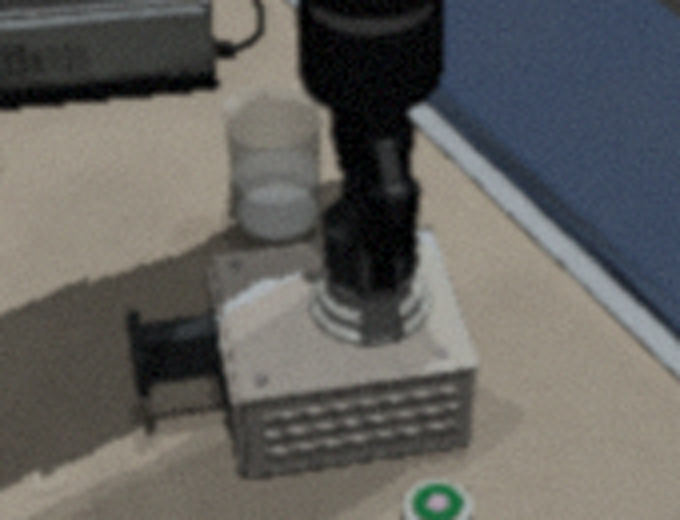

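The wrist force of −8 N fits the collar being lifted about 12 mm on its spring. I turn it +45° and then lower it.

move_arm([
  [[0, 0, 4], [0, 0, 0], 1],
  [[0, 0, 9], [0, 0, 0], 1],
  [[0, 0, 15], [0, 0, 0], 1],
  [[0, 0, 21], [0, 0, 0], 1],
  [[0, 0, 27], [0, 0, 0], 1],
  [[0, 0, 33], [0, 0, 0], 1],
  [[0, 0, 39], [0, 0, 0], 1],
  [[0, 0, 43], [0, 0, 0], 1],
  [[0, 0, 45], [0, 0, 0], 1],
  [[0, 0, 45], [0, 0, 0], 1],
])

```text
clock: 7.85
tool_pos: [0.6551, 0.0916, 0.1084]
tcp_rot: [0.539, 0.842, -0.0, -0.0]
force: [2.7, -2.3, -8.6]
grip_width: 0.049
```

move_arm([
  [[0, 0, 0], [0, 0, -0.003], 1],
  [[0, 0, 0], [0, 0, -0.006], 1],
  [[0, 0, 0], [0, 0, -0.009], 1],
  [[0, 0, 0], [0, 0, -0.0125], 1],
  [[0, 0, 0], [0, 0, -0.0125], 1],
  [[0, 0, 0], [0, 0, -0.0125], 1],
  [[0, 0, 0], [0, 0, -0.0125], 0],
  [[0, 0, 0], [0, 0, -0.0125], 0],
  [[0, 0, 0], [0, 0, -0.0125], 0],
  [[0, 0, 0], [0, 0, -0.0125], 0],
])

```text
clock: 8.68
tool_pos: [0.6556, 0.0918, 0.0964]
tcp_rot: [0.54, 0.842, 0.0, 0.0]
force: [-0.2, -0.3, -0.1]
grip_width: 0.0851
```

```bash
python3 - <<'E'
from h import *
st,a=snap("wrist","w4");print(st['tool_pos'],st['tcp_rot'],st['force'])
E
```

```text
[0.65558922 0.09175952 0.09642349] [5.39892661e-01 8.41733811e-01 2.68010275e-04 1.83764822e-04] [-0.1728365  -0.30381124 -0.06366748]
```

View pics/w4.png

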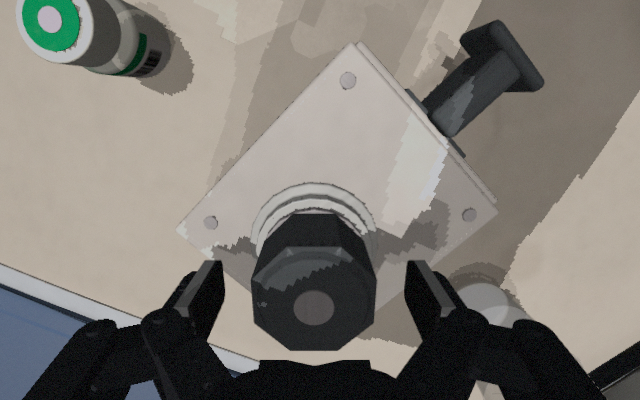

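The collar's flats are in line with the jaws at the +45° click and the force is near zero, so it has dropped home. Next is the handle.

move_arm([
  [[0, 0, -5], [0, 0, 0.02], 0],
  [[0, 0, -11], [-0.002, 0.0007, 0.045], 0],
  [[0, 0, -17], [-0.015, 0.0055, 0.05], 0],
  [[0, 0, -23], [-0.035, 0.0127, 0.05], 0],
  [[0, 0, -29], [-0.058, 0.0211, 0.05], 0],
  [[0, 0, -35], [-0.08, 0.0291, 0.045], 0],
  [[0, 0, -40], [-0.098, 0.0357, 0.035], 0],
  [[0, 0, -44], [-0.106, 0.0386, 0.02], 0.3],
  [[0, 0, -45], [-0.106, 0.0386, 0], 0.3],
  [[0, 0, -45], [-0.106, 0.0386, -0.02], 0.3],
])

```text
clock: 9.57
tool_pos: [0.5492, 0.1306, 0.0764]
tcp_rot: [0.821, 0.571, 0.001, 0.0]
force: [-0.6, 0.1, 0.1]
grip_width: 0.0597
```

move_arm([
  [[0, 0, 0], [0, 0, -0.015], 0.3],
  [[0, 0, 0], [0, 0, -0.028], 0.3],
  [[0, 0, 0], [0, 0, -0.033], 0.3],
  [[0, 0, 0], [0, 0, -0.033], 0.3],
  [[0, 0, 0], [0, 0, -0.033], 1],
  [[0, 0, 0], [0, 0, -0.033], 1],
  [[0, 0, 0], [0, 0, -0.033], 1],
  [[0, 0, 0], [0, 0, -0.033], 1],
  [[0, 0, 0], [0, 0, -0.033], 1],
  [[0, 0, 0], [0, 0, -0.033], 1],
], grip_force=60)

```text
clock: 10.4
tool_pos: [0.5498, 0.1298, 0.0443]
tcp_rot: [0.821, 0.571, 0.0, 0.001]
force: [-1.7, -2.5, 5.4]
grip_width: 0.0174
```

move_arm([
  [[0, 0, 0], [-0.0009, 0.0003, 0], 1],
  [[0, 0, 0], [-0.0019, 0.0007, 0], 1],
  [[0, 0, 0], [-0.0028, 0.001, 0], 1],
  [[0, 0, 0], [-0.0038, 0.0014, 0], 1],
  [[0, 0, 0], [-0.0047, 0.0017, 0], 1],
  [[0, 0, 0], [-0.0056, 0.002, 0], 1],
  [[0, 0, 0], [-0.0061, 0.0022, 0], 1],
  [[0, 0, 0], [-0.0066, 0.0024, 0], 1],
  [[0, 0, 0], [-0.0066, 0.0024, 0], 1],
  [[0, 0, 0], [-0.0066, 0.0024, 0], 1],
])

```text
clock: 11.23
tool_pos: [0.5459, 0.1312, 0.0443]
tcp_rot: [0.821, 0.57, 0.002, 0.003]
force: [9.1, -9.7, -1.0]
grip_width: 0.0171
```

The tray is held again: 12 N, and it stopped at the same place as before. I go back to the collar and take it two clicks the other way, to −45°.

move_arm([
  [[0, 0, 0], [0.005, -0.0018, 0], 1],
  [[0, 0, 0], [0.0066, -0.0024, 0], 0],
  [[0, 0, 0], [0.0066, -0.0024, 0], 0],
  [[0, 0, 0], [0.0066, -0.0024, 0], 0],
  [[0, 0, 0], [0.0066, -0.0024, 0.015], 0],
  [[0, 0, 0], [0.0066, -0.0024, 0.04], 0],
  [[0, 0, 0], [0.0066, -0.0024, 0.07], 0],
  [[0, 0, 0], [0.0086, -0.0031, 0.095], 0],
  [[0, 0, 0], [0.023, -0.0084, 0.102], 0],
  [[0, 0, 0], [0.045, -0.0164, 0.102], 0],
])

```text
clock: 12.07
tool_pos: [0.588, 0.1171, 0.1485]
tcp_rot: [0.82, 0.572, 0.002, 0.001]
force: [1.2, -0.1, 0.5]
grip_width: 0.0856
```

move_arm([
  [[0, 0, 0], [0.022, -0.008, 0], 0],
  [[0, 0, 0], [0.045, -0.0164, -0.002], 0],
  [[0, 0, 0], [0.06, -0.0218, -0.015], 0],
  [[0, 0, 0], [0.067, -0.0244, -0.03], 0],
  [[0, 0, 0], [0.0676, -0.0246, -0.045], 0],
  [[0, 0, 0], [0.0676, -0.0246, -0.049], 0],
  [[0, 0, 0], [0.0676, -0.0246, -0.049], 0],
  [[0, 0, 0], [0.0676, -0.0246, -0.049], 1],
  [[0, 0, 0], [0.0676, -0.0246, -0.049], 1],
  [[0, 0, 0], [0.0676, -0.0246, -0.049], 1],
], grip_force=80)

```text
clock: 12.9
tool_pos: [0.6557, 0.0918, 0.0976]
tcp_rot: [0.821, 0.571, 0.001, 0.0]
force: [-1.9, -5.3, 5.7]
grip_width: 0.0515
```

move_arm([
  [[0, 0, 0], [0, 0, 0], 1],
  [[0, 0, 0], [0, 0, 0], 1],
  [[0, 0, 0], [0, 0, 0.003], 1],
  [[0, 0, 0], [0, 0, 0.006], 1],
  [[0, 0, 0], [0, 0, 0.009], 1],
  [[0, 0, 0], [0, 0, 0.0125], 1],
  [[0, 0, 0], [0, 0, 0.0125], 1],
  [[0, 0, -4], [0, 0, 0.0125], 1],
  [[0, 0, -9], [0, 0, 0.0125], 1],
  [[0, 0, -15], [0, 0, 0.0125], 1],
])

```text
clock: 13.73
tool_pos: [0.6554, 0.091, 0.1085]
tcp_rot: [0.889, 0.457, -0.0, 0.0]
force: [2.2, -5.3, -8.4]
grip_width: 0.0493
```

move_arm([
  [[0, 0, -6], [0, 0, 0], 1],
  [[0, 0, -12], [0, 0, 0], 1],
  [[0, 0, -18], [0, 0, 0], 1],
  [[0, 0, -24], [0, 0, 0], 1],
  [[0, 0, -30], [0, 0, 0], 1],
  [[0, 0, -36], [0, 0, 0], 1],
  [[0, 0, -42], [0, 0, 0], 1],
  [[0, 0, -48], [0, 0, 0], 1],
  [[0, 0, -54], [0, 0, 0], 1],
  [[0, 0, -60], [0, 0, 0], 1],
])

```text
clock: 14.57
tool_pos: [0.6549, 0.0904, 0.1083]
tcp_rot: [0.999, -0.05, -0.001, 0.001]
force: [1.1, -7.3, -7.7]
grip_width: 0.0492
```

move_arm([
  [[0, 0, -6], [0, 0, 0], 1],
  [[0, 0, -11], [0, 0, 0], 1],
  [[0, 0, -14], [0, 0, 0], 1],
  [[0, 0, -15], [0, 0, 0], 1],
  [[0, 0, -15], [0, 0, 0], 1],
  [[0, 0, -15], [0, 0, -0.003], 1],
  [[0, 0, -15], [0, 0, -0.006], 1],
  [[0, 0, -15], [0, 0, -0.01], 1],
  [[0, 0, -15], [0, 0, -0.0125], 1],
  [[0, 0, -15], [0, 0, -0.0125], 1],
])

```text
clock: 15.4
tool_pos: [0.6548, 0.0904, 0.098]
tcp_rot: [0.984, -0.177, 0.0, 0.001]
force: [-5.2, -6.8, 8.1]
grip_width: 0.0488
```

move_arm([
  [[0, 0, 0], [0, 0, 0], 1],
  [[0, 0, 0], [0, 0, 0], 0],
  [[0, 0, 0], [0, 0, 0], 0],
  [[0, 0, 0], [0, 0, 0], 0],
  [[0, 0, 0], [0, 0, 0], 0],
  [[0, 0, 0], [0, 0, 0.01], 0],
  [[0, 0, 0], [0, 0, 0.03], 0],
  [[0, 0, 0], [0, 0, 0.048], 0],
  [[0, 0, 0], [0, 0, 0.05], 0],
  [[0, 0, 0], [0, 0, 0.05], 0],
])

```text
clock: 16.23
tool_pos: [0.6563, 0.0918, 0.1481]
tcp_rot: [0.984, -0.177, 0.001, -0.001]
force: [0.5, 0.0, -1.2]
grip_width: 0.0858
```

```bash
python3 - <<'E'
from h import *
st,a=snap("wrist","w5");print(st['tool_pos'],st['tcp_rot'],st['force'])
E
```

```text
[0.65631631 0.09177771 0.14808848] [ 9.84270763e-01 -1.76660266e-01  1.38391926e-03 -5.48303240e-04] [ 0.48930945  0.0038388  -1.24977353]
```

View pics/w5.png

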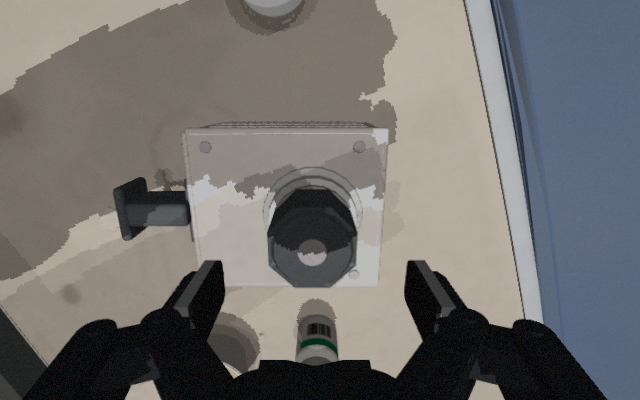

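```bash
python3 - <<'E'
from h import *
st=dict(tool_pos=np.array([0.65631631,0.09177771,0.14808848]),tcp_rot=np.array([9.84270763e-01,-1.76660266e-01,1.38391926e-03,-5.48303240e-04]))
for z in(.134,.142): print(z,onz("wrist",(312.5,252.5),z,st))
E
```

```text
0.134 [0.65341159 0.0914205  0.134     ]
0.142 [0.65489298 0.09532346 0.142     ]
```

With the dome at 134 mm the spot ray lands at y = 0.0914, on the axis, so the collar is home. A raised collar would land 4 mm off. Back to the handle.

move_arm([
  [[0, 0, 5], [-0.006, 0.002, 0], 0],
  [[0, 0, 12], [-0.015, 0.0055, 0], 0],
  [[0, 0, 19], [-0.027, 0.0098, 0], 0],
  [[0, 0, 26], [-0.04, 0.0146, 0], 0],
  [[0, 0, 33], [-0.053, 0.0193, 0], 0],
  [[0, 0, 40], [-0.066, 0.024, 0], 0],
  [[0, 0, 47], [-0.079, 0.0288, 0], 0],
  [[0, 0, 54], [-0.092, 0.0335, 0], 0],
  [[0, 0, 61], [-0.102, 0.0371, 0], 0],
  [[0, 0, 68], [-0.106, 0.0386, 0], 0],
])

```text
clock: 17.12
tool_pos: [0.5473, 0.1304, 0.1453]
tcp_rot: [0.913, 0.407, -0.001, -0.0]
force: [0.7, 0.9, 1.2]
grip_width: 0.0856
```

move_arm([
  [[0, 0, 7], [0, 0, 0], 0.3],
  [[0, 0, 14], [0, 0, -0.005], 0.3],
  [[0, 0, 20], [0, 0, -0.015], 0.3],
  [[0, 0, 22], [0, 0, -0.03], 0.3],
  [[0, 0, 22], [0, 0, -0.05], 0.3],
  [[0, 0, 22], [0, 0, -0.072], 0.3],
  [[0, 0, 22], [0, 0, -0.09], 0.3],
  [[0, 0, 22], [0, 0, -0.1], 0.3],
  [[0, 0, 22], [0, 0, -0.103], 0.3],
  [[0, 0, 22], [0, 0, -0.103], 0.3],
], grip_force=60)

```text
clock: 17.95
tool_pos: [0.5487, 0.13, 0.0424]
tcp_rot: [0.821, 0.571, -0.001, -0.0]
force: [-0.3, 0.3, 0.5]
grip_width: 0.0598
```

move_arm([
  [[0, 0, 0], [0, 0, 0], 1],
  [[0, 0, 0], [0, 0, 0], 1],
  [[0, 0, 0], [0, 0, 0], 1],
  [[0, 0, 0], [0, 0, 0], 1],
  [[0, 0, 0], [0, 0, 0], 1],
  [[0, 0, 0], [-0.0019, 0.0007, 0], 1],
  [[0, 0, 0], [-0.0038, 0.0014, 0], 1],
  [[0, 0, 0], [-0.0056, 0.002, 0], 1],
  [[0, 0, 0], [-0.007, 0.0025, 0], 1],
  [[0, 0, 0], [-0.007, 0.0025, 0], 1],
])

```text
clock: 18.78
tool_pos: [0.5428, 0.1323, 0.0443]
tcp_rot: [0.821, 0.571, 0.001, 0.001]
force: [-1.5, -3.3, 6.5]
grip_width: 0.0175
```

The tray is free: it follows past the earlier stop with almost no pull. I draw it out.

move_arm([
  [[0, 0, 0], [-0.004, 0.0015, 0], 1],
  [[0, 0, 0], [-0.009, 0.0033, 0], 1],
  [[0, 0, 0], [-0.014, 0.0051, 0], 1],
  [[0, 0, 0], [-0.019, 0.0069, 0], 1],
  [[0, 0, 0], [-0.024, 0.0087, 0], 1],
  [[0, 0, 0], [-0.029, 0.0106, 0], 1],
  [[0, 0, 0], [-0.034, 0.0124, 0], 1],
  [[0, 0, 0], [-0.039, 0.0142, 0], 1],
  [[0, 0, 0], [-0.043, 0.0157, 0], 1],
  [[0, 0, 0], [-0.045, 0.0164, 0], 1],
])

```text
clock: 19.62
tool_pos: [0.4977, 0.149, 0.0443]
tcp_rot: [0.821, 0.571, 0.001, 0.001]
force: [0.8, -4.3, 5.4]
grip_width: 0.0172
```

move_arm([
  [[0, 0, 0], [-0.001, 0.0004, 0], 1],
  [[0, 0, 0], [-0.002, 0.0007, 0], 1],
  [[0, 0, 0], [-0.003, 0.0011, 0], 1],
  [[0, 0, 0], [-0.004, 0.0015, 0], 1],
  [[0, 0, 0], [-0.005, 0.0018, 0], 1],
  [[0, 0, 0], [-0.006, 0.0022, 0], 1],
  [[0, 0, 0], [-0.007, 0.0025, 0], 1],
  [[0, 0, 0], [-0.0075, 0.0027, 0], 1],
  [[0, 0, 0], [-0.0075, 0.0027, 0], 1],
  [[0, 0, 0], [-0.0075, 0.0027, 0], 1],
])

```text
clock: 20.45
tool_pos: [0.4941, 0.1504, 0.0443]
tcp_rot: [0.821, 0.57, 0.002, 0.003]
force: [15.2, -11.8, -4.1]
grip_width: 0.0169
```

An 18 N rise after about 60 mm means the stop is reached. I relax, open and go up.

move_arm([
  [[0, 0, 0], [0.002, -0.0007, 0], 1],
  [[0, 0, 0], [0.002, -0.0007, 0], 0],
  [[0, 0, 0], [0.002, -0.0007, 0], 0],
  [[0, 0, 0], [0.002, -0.0007, 0], 0],
  [[0, 0, 0], [0.002, -0.0007, 0], 0],
  [[0, 0, 0], [0.002, -0.0007, 0.015], 0],
  [[0, 0, 0], [0.002, -0.0007, 0.04], 0],
  [[0, 0, 0], [0.002, -0.0007, 0.075], 0],
  [[0, 0, 0], [0.002, -0.0007, 0.11], 0],
  [[0, 0, 0], [0.002, -0.0007, 0.14], 0],
])

```text
clock: 21.28
tool_pos: [0.4915, 0.1512, 0.1854]
tcp_rot: [0.821, 0.571, 0.0, -0.0]
force: [0.2, -0.5, -1.4]
grip_width: 0.0856
```

move_arm([
  [[0, 0, 0], [0, 0, 0.02], 0],
  [[0, 0, 0], [-0.02, 0, 0.04], 0],
  [[0, 0, 0], [-0.04, 0, 0.05], 0],
  [[0, 0, 0], [-0.06, 0, 0.06], 0],
  [[0, 0, 0], [-0.08, 0, 0.06], 0],
  [[0, 0, 0], [-0.09, 0, 0.06], 0],
  [[0, 0, 0], [-0.09, 0, 0.06], 0],
  [[0, 0, 0], [-0.09, 0, 0.06], 0],
  [[0, 0, 0], [-0.09, 0, 0.06], 0],
  [[0, 0, 0], [-0.09, 0, 0.06], 0],
])

```text
clock: 22.12
tool_pos: [0.4026, 0.1511, 0.2429]
tcp_rot: [0.821, 0.571, -0.0, -0.0]
force: [-0.1, 0.2, 0.4]
grip_width: 0.0855
```

```bash
python3 - <<'E'
from h import *
st,a=snap("wrist","w6");print(st['tool_pos'],st['tcp_rot'],st['force'],st['clock'])
np.savez("w6.npz",p=st['tool_pos'],q=st['tcp_rot'])
st,a=snap("scene","s6",(200,100,400,300),3)
E
```

```text
[0.40260706 0.15107051 0.24289116] [ 8.21002261e-01  5.70924895e-01 -2.28494339e-04 -1.29608106e-06] [-0.0532574   0.16288083  0.36604355] 22.1167
```

View pics/w6.png

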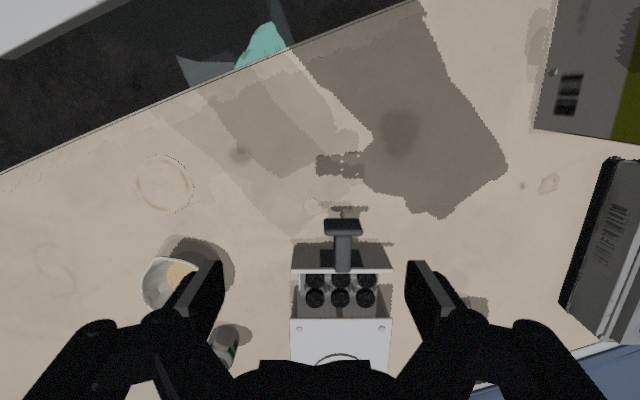

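View pics/s6.png

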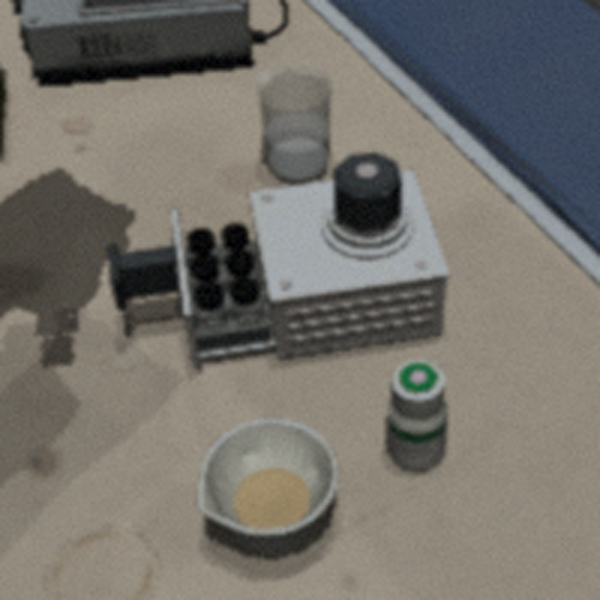

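The tray is out with its six vials showing, and the arm is clear. The collar spot is at (368,170), the same pixel as at the start. The beaker, bottle and mortar haven't moved. One check of the travel remains: the plate's top corner went from (188,237) to about (112,250).

```bash
python3 - <<'E'
from h import *
a=cv2.imread("pics/scenez.png");b=cv2.imread("pics/s6.png")
v=np.vstack([cv2.resize(a[210:340,90:290],None,fx=3,fy=2.2),cv2.resize(b[210:340,90:290],None,fx=3,fy=2.2)]);cv2.imwrite("pics/cmp.png",v)
# track handle plate by template between the two pictures
t=a[225:330,180:215]; r=cv2.matchTemplate(b,t,cv2.TM_CCOEFF_NORMED); _,s,_,l=cv2.minMaxLoc(r); print(s,l)
A=onz("scene",(200+192/3,100+245/3),.078)
d=(l[0]-180,l[1]-225)
B=onz("scene",(200+(192+d[0])/3,100+(245+d[1])/3),.078);print(A,B,np.linalg.norm(B-A))
E
```

```text
0.8897112011909485 (104, 236)
[0.52663042 0.14363924 0.078     ] [0.47138304 0.16361306 0.078     ] 0.05874713652704193
```

View pics/cmp.png

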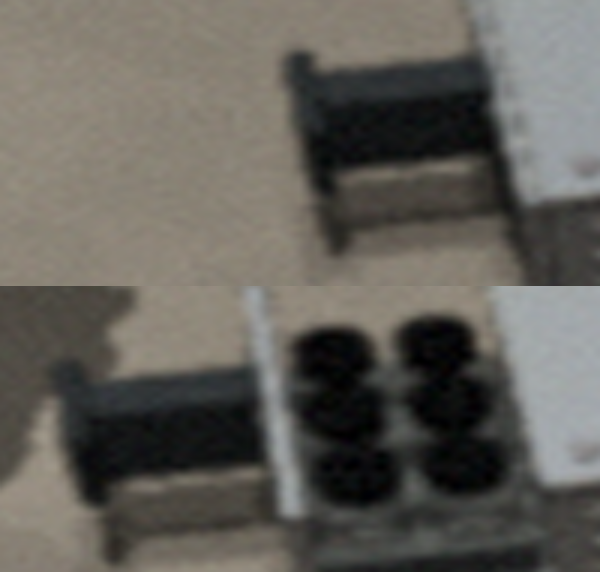

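The template match gives 58.7 mm of travel against 60 at the stop, and the 18 N rise says the stop was met. I'm handing the job in.

```bash
python3 -c "
from rig import robot
print(robot.job_done())"
```

```text
the job is handed in; nothing more can be done
None
```

The tray is drawn out to its stop, the collar is home in the −45° click, and the job was handed in at about 22 s of the 72 s allowed. No verdict is reported on hand-in.

- **Finding the free click:** The tray held at the start click (about 19 N, stopped after about 3 mm). It held again at +45° (about 12 N, same place). I then lifted the collar and turned it two clicks to −45° in one go, and the tray came free. The first try went to about 19 N, more than the 10 N needed to tell.
- **Tray:** The pull rose to 18 N at the end, which marks the stop. The camera measured 58.7 mm of travel against the nominal 60 mm, within the 5 mm allowed.
- **Collar:** The pale spot on its dome is at the same pixel as at the start. A separate sight line from the wrist camera also put it at home height.
- **Bystanders and arm:** By eye the beaker, bottle and mortar look unmoved in the last picture, though I did not measure them again. The gripper is open and clear, with no contact force.
- **Disagreement:** The first wrist-camera measurement was off by 8 mm because the arm was still settling. A second picture, matched to its own arm reading, agreed with the fixed cameras to about 2 mm.

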